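# Bolt the lid of a test box

### The arm

A 7-joint arm with a two-finger parallel gripper is mounted at the origin on the work surface. World frame = base frame: x ahead of the robot, y to its left, z up, the work surface at z = 0. Lengths are in mm, angles in rad, forces in N, time in s.
With the tool pointing down it reaches from about 400 to 925 mm from the base axis. Payload 5.6 kg.
Tool frame: the origin (TCP) lies at the very end of the fingers, on their centre line; the grasp point (between the pads) lies 19 mm behind it; z points along the fingers, y is the line along which they close (so a half turn about z gives the same grasp; the last joint's range is limited). The gripper opens to 85 mm and grips with 20 to 120 N. Pads are 22 mm wide; open, the fingers measure 114 mm over their backs; the gripper's body (76 mm by 85 mm) begins 54 mm behind the grasp point. The pads swing forward as they close: fully open they stand 13 mm farther back than shut.
Start: joints at [1.175, 0.468, -0.012, 1.603, 0.006, 1.071, -0.056], TCP at [224.551, -609.989, 195.79] pointing down, gripper open.
Joint ranges: [-2.53, 2.53], [-0.31, 2.02], [-1.57, 1.55], [0.28, 2.44], [-1.29, 4.43], [0.15, 1.84], [-2.92, 2.92]. Speed limits (rad/s): [2.57, 2.57, 3.14, 3.14, 3.14, 3.14, 3.14].

### API

Orientations are given as a 3x3 rotation matrix whose columns are the frame's x, y, z axes.
In Python, from workcell import robot, eyes gives the robot as it stands.
- The arm moves only by the tool play_rows, never from a script. Its argument "increments" is a list of rows, each an object with "delta_pos": the shift along the world's x, y, z as a fraction of full scale, a list of three; "rotation": the turn, a rotation vector about the world's x, y, z as a fraction of full scale, a list of three. A call has 1 to 12 rows; each row is the pose to reach, as a shift and turn from the pose commanded when the call began, turning the shorter way round; what a row does not reach only later rows make up. Full scale, the value 1, is 100 mm for a shift and 360 degrees for a turn. A row lasts 1/12 s, in which the tool goes at most 41.7 mm and 7.16 degrees, less where a joint would pass 70% of its speed; a pose out of reach is approached as far as the arm can. A call with a number of a shift or a turn outside -1 to 1 is refused whole. A call with a gripper value outside its range is refused whole. "gripper" is the finger opening in mm, from 0 to 85.4, set as the call begins (left out, the last holds). The fingers move at their own pace and stop on an object; "grip_force" is the grip in N (left out, the last holds). Time passes only in rows, so rows that repeat a pose let the fingers close. It gives the time, the measured TCP pose, the force, the opening and the grip force at its end, in the units of the state.
- robot.observe(): the state, without advancing time (a new reading comes with each control period).
- eyes.capture(name): name is "scene" or "top"; returns a dict with "image" (420x560x3 uint8, red, green, blue), "K" (3x3 intrinsics, pixels), "view" (4x4, takes a point from world to camera coordinates). Camera axes: x right, y down, z forward; pixel columns grow to the right and rows downward; lengths in mm; the calibration is good to about 2 mm. A picture is of the moment at which its call begins. There is no depth.
- robot.finish_job(): hands the job in; it is judged then, once.
The state is a dict: "t": time; "joint_positions": joint angles; "qd": joint speeds; "joint_efforts": joint torques, N m; "ee_pos": TCP position; "orientation": TCP orientation; "contact_force": force on the tool from outside, world axes, zero at the start; "torque": the same for the moment, N m; "grip_width": finger opening in mm; "gripper_force": force on a finger pad.
Only numpy, scipy, OpenCV 4.12 (cv2) and the standard library are available. Lean on these libraries where they do the work, as an engineer would, in place of code of your own. Each camera call takes 0.05 s, during which the arm holds its last target. There are 200 camera calls.

### The job

Bolt the lid of the grey test box shut: hold the spring catch (the long steel press bar on the box) down with one fingertip and, keeping it down, push the bolt's upright knob with the other fingertip until the bolt is fully home. Then let go, so that the catch springs up again and locks the bolt. Only press and push, grasp nothing; do not lift the lid, and leave the things standing around undisturbed.

Things in the scene. Friction and masses are not known exactly. Their poses are not given: they have to be found in the camera images.
- box: Grey metal test box fixed to the bench, 190 x 280 x 60 mm (x, y, z). Origin: centre of its underside. Its +y half is a flat hinged aluminium lid; its -y half is a deck 60 mm above the bench carrying catch bar (box x = -30 mm) and bolt (box x = +30 mm), side by side, both along box y. The bolt closes towards box +y. Between them, within 16 mm of box x = 0, bolt parts reach 18 mm above the deck.
- catch_top (a point): Centre of the upper face of the catch bar: plain steel, 110 mm along box y, 30 mm wide, 32 mm above the deck when up. Pressed anywhere along it, it goes straight down 10 mm to a stop against a spring (2 N at first, 6 N at the stop); a fingertip can slide along it. A tooth on its side blocks the bolt unless the bar is at least 6 mm down, also half-way along the bolt's travel.
- catch (a joint): Catch bar: 0 m up (locking), 0.010 m fully pressed down.
- bolt_push (a point): Centre of the flat rear face (facing box -y) of the bolt's upright steel knob, to be pushed towards box +y; moves with the bolt. Knob: 32 mm wide (box x), 14 mm thick (box y), from 12 to 54 mm above the deck; this point is 33 mm above the deck, 60 mm in box x from the catch bar's centre line. Behind the face nothing is higher than 12 mm above the deck.
- bolt (a joint): Bolt: 0 m drawn back, 0.040 m fully home (end stop; its rod then lies over the lid's edge in the staple). Starts at 0 to 6 mm; with the catch up it only rattles 0 to 7 mm. From about 37 mm on the catch can spring up and lock it. Sliding takes about 4 to 8 N; it stays where it is left.
- guide (a point): Top centre of the fixed guide bridge that the bolt's rod passes through, 46 mm wide (box x), 12 mm thick (box y), 23 mm above the deck. With the bolt home, the knob's front stops 1 mm short of it.
- lid (a joint): Lid hinge: 0 rad shut; grows as the lid is lifted. It must stay shut.
- reel: Bystander: small solder reel, 52 mm across, 38 mm high, on the bench near the -y end of the box. Origin: centre of its underside.
- standoff: Bystander: loose brass standoff, 14 mm across, 26 mm high, standing on the deck at its corner, about 78 mm to the box -x side and near the lid. Origin: centre of its underside.
- dish: Bystander: small black dish, 68 mm across, 26 mm high, on the lid. Origin: centre of its underside.
- screwdriver: Bystander: blue-handled screwdriver lying on the bench. Origin at its underside.
- jar: Bystander: small white jar with a lid, 48 mm across, 50 mm high, on the bench. Origin: centre of its underside.
- mug: Bystander: white mug, 76 mm across, 90 mm high, on the bench. Origin: centre of its underside.
- meter: Bystander: hand multimeter lying flat, 150 x 75 x 34 mm, on the bench. Origin: centre of its underside.

How it is judged:
By the outcome, as a careful person would: the job done as asked, in the order asked, and still so for the second after the job is handed in, with the robot touching nothing.
It also fails if it takes over 32 s, if anything falls off the work surface, if the arm or the gripper's body presses on something with over 40 N, if the wrist force passes 120 N, or if a joint passes its speed limit or range.

## Working session

There is one attempt and no reset: what is moved stays moved. The work goes in short steps, Python scripts to look and compute and a tool call to move; the robot and the scene stay as the last step left them, time stands still between calls to the robot, and variables do not carry over. Pictures are saved under pics/ and viewed, at most 10 in all, crops included, and the job is handed in when it is done.

Besides the shell and the picture viewer there is one more tool, called after ">>>" in YAML: its name, and indented under it one key for each argument. play_rows: Moves the arm, as the interface text tells. Its arguments: {"type":"object","properties":{"increments":{"type":"array"},"gripper":{"type":"number"},"grip_force":{"type":"number"}},"required":["increments"]}

```bash
mkdir -p pics
python3 - <<'E'
from workcell import robot, eyes
import cv2,numpy as np
for n in("scene","top"):
    c=eyes.capture(n); cv2.imwrite(f"pics/{n}0.png",c["image"][:,:,::-1]); print(n,c["K"].tolist(),np.round(c["view"],4).tolist())
s=robot.observe();print(s)
E
```

```text
scene [[458.04054010322244, 0.0, 280.5370467237943], [0.0, 458.04054010322244, 213.19335072745588], [0.0, 0.0, 1.0]] [[0.0861, 0.9963, -0.0071, -41.9376], [0.7982, -0.0732, -0.598, -381.9694], [-0.5963, 0.0459, -0.8015, 1538.1938], [0.0, 0.0, 0.0, 1.0]]
top [[392.015444505316, 0.0, 271.24822861229643], [0.0, 392.015444505316, 211.64964156890014], [0.0, 0.0, 1.0]] [[0.005, -1.0, 0.0071, -6.3812], [-0.991, -0.0059, -0.134, 538.5719], [0.134, -0.0064, -0.991, 946.7339], [0.0, 0.0, 0.0, 1.0]]
{'t': 0.1, 'joint_positions': array([ 1.17498878,  0.46830954, -0.01158215,  1.6035052 ,  0.00596662,
        1.07140481, -0.05627633]), 'qd': array([-0.001076  , -0.0016697 ,  0.00019912, -0.00322454, -0.00019337,
        0.00106335, -0.00037141]), 'joint_efforts': array([ 1.33543035e-03, -5.33520663e+01,  2.19170091e-02, -2.51966393e+01,
        1.15040556e-02,  4.36363189e-03, -4.16472983e-05]), 'ee_pos': array([ 224.34044082, -609.47628138,  194.9312514 ]), 'orientation': array([[ 9.38432326e-01,  3.45462535e-01, -6.38375683e-04],
       [ 3.45463111e-01, -9.38431196e-01,  1.45884543e-03],
       [-9.50952164e-05, -1.58956296e-03, -9.99998732e-01]]), 'contact_force': array([0.78072096, 0.39660744, 0.56899795]), 'torque': array([0.02076954, 0.0057987 , 0.03012469]), 'gripper_force': 0.0, 'grip_width': 85.49919457842849}
```

View pics/scene0.png

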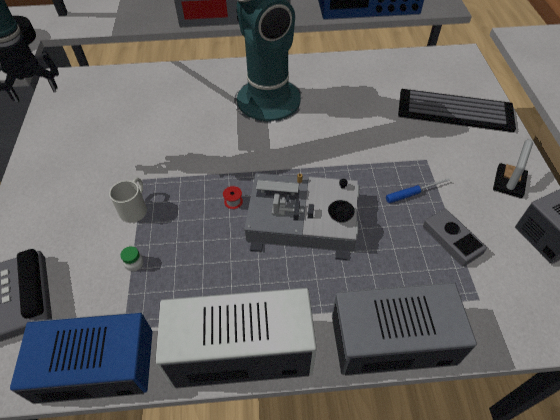

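View pics/top0.png

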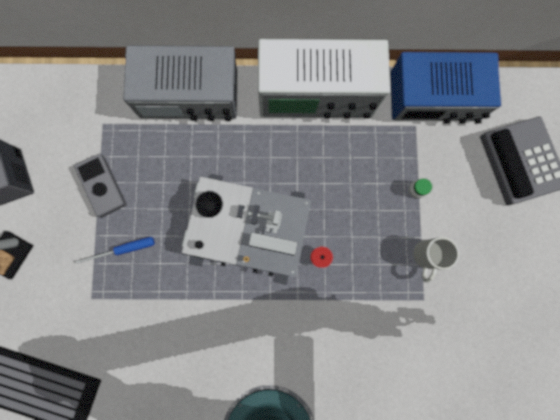

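The box is in the middle of both views: top camera around (247,225), lid to the left (+y), catch bar near (272,244), bolt above it near (268,220), reel at (321,257). I'll zoom in next.

Run:
```python
import cv2
a=cv2.imread("pics/top0.png")[165:290,170:350]; cv2.imwrite("pics/topc.png",cv2.resize(a,None,fx=4.4,fy=4.4,interpolation=cv2.INTER_CUBIC))
a=cv2.imread("pics/scene0.png")[165:265,225:375]; cv2.imwrite("pics/scenec.png",cv2.resize(a,None,fx=5,fy=5,interpolation=cv2.INTER_CUBIC))
```

```text
(no output)
```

View pics/topc.png

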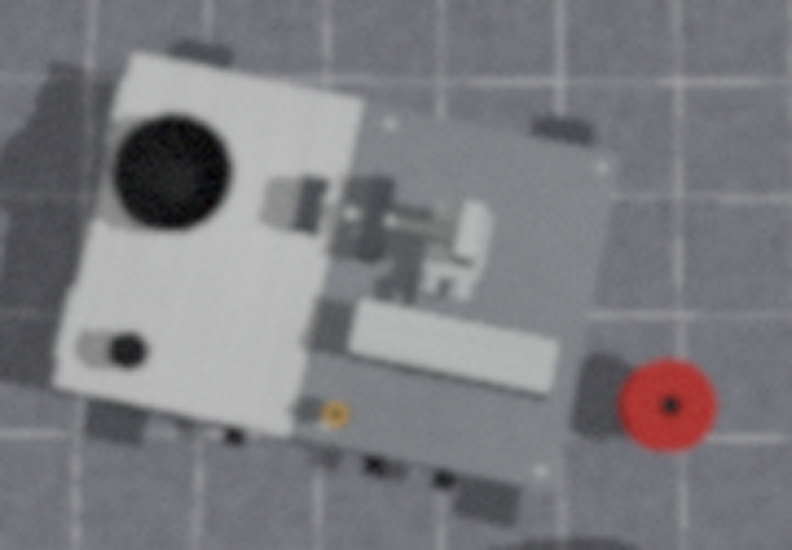

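View pics/scenec.png

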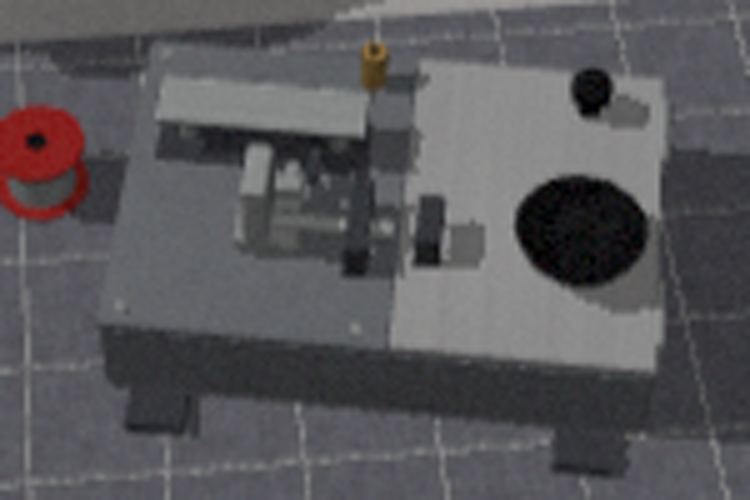

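```bash
cat > h.py <<'E'
import numpy as np
from scipy.optimize import least_squares
from workcell import robot, eyes
C={n:eyes.capture(n) for n in("scene","top")}
def proj(n,P):
    c=C[n];V=np.array(c["view"]);q=np.array(c["K"])@(V[:3,:3]@P+V[:3,3]);return q[:2]/q[2]
def world(p,l):
    x,y,t=p[:3];c,s=np.cos(t),np.sin(t);return np.array([x+c*l[0]-s*l[1],y+s*l[0]+c*l[1],l[2]])
E
cat > fit.py <<'E'
from h import *
# local pts as functions of p=(x,y,yaw,ybar,yknobrear)
B=lambda sx,sy:(lambda p:(-30+15*sx,p[3]+55*sy,92))
D=lambda sx,sy:(lambda p:(95*sx,140*sy,60))
K=lambda sx,f:(lambda p:(30+16*sx,p[4]+14*f,114))
R=lambda f:f
obs=[("top",B(1,1),363,299),("top",B(1,-1),560,343),("top",B(-1,-1),549,393),("top",B(-1,1),349,352),
("top",D(1,-1),617,150),("top",D(1,1),133,53),("top",D(-1,1),55,388),("top",D(-1,-1),549,483),
("top",K(1,1),465,200),("top",K(1,0),493,205),
("scene",B(-1,-1),165,78),("scene",B(-1,1),370,92),("scene",B(1,1),365,135),("scene",B(1,-1),157,120),
("scene",D(1,-1),103,325),("scene",D(1,1),655,370),("scene",K(-1,0),247,143),("scene",K(-1,1),272,147)]
off={"top":(170,165,4.4),"scene":(225,165,5)}
def res(p):
    r=[]
    for n,f,u,v in obs:
        ox,oy,k=off[n]; r.append(proj(n,world(p,f(p)))-[(u+.5)/k-.5+ox,(v+.5)/k-.5+oy])
    return np.array(r).ravel()
s=least_squares(res,[550,50,0.2,-70,-80],loss="soft_l1")
print(np.round(s.x,3)); print(np.round(res(s.x).reshape(-1,2),1).tolist())
p=s.x
print("bar",world(p,(-30,p[3],92)),"push",world(p,(30,p[4],93)),"mid",world(p,(0,p[4],82)),"dir+y",-np.sin(p[2]),np.cos(p[2]))
E
python3 fit.py
```

```text
[ 5.00221e+02  5.72980e+01 -1.96000e-01 -7.09540e+01 -7.51590e+01]
[[-1.3, -0.5], [-0.1, -1.1], [-0.0, 0.2], [-0.7, 0.0], [0.2, 0.8], [-1.0, 0.4], [-0.9, -0.1], [0.9, 1.8], [-0.3, -0.7], [-0.7, -0.6], [-0.9, -0.6], [-0.2, -0.1], [-0.2, 0.1], [-0.9, -0.3], [-1.3, 0.0], [0.7, 0.8], [-1.0, -0.0], [-0.4, -0.4]]
bar [456.97747775  -6.45521346  92.        ] push [515.0097321  -22.26476357  93.        ] mid [485.58412298 -16.42237294  82.        ] dir+y 0.19474635418052133 0.9808536371617301
```

>>> play_rows:
  increments:
    - {"delta_pos": [0.14, 0.32, 0], "rotation": [0, 0, 0.009]}
    - {"delta_pos": [0.28, 0.64, 0], "rotation": [0, 0, 0.018]}
    - {"delta_pos": [0.43, 0.96, 0], "rotation": [0, 0, 0.027]}
  gripper: 45.5

```text
t: 0.45
ee_pos: [267.3, -512.9, 195.2]
orientation: [[0.866, 0.5, -0.001], [0.5, -0.866, 0.001], [-0.0, -0.001, -1.0]]
contact_force: [1.1, 0.7, -0.0]
grip_width: 51.5
gripper_force: 0.0
```

>>> play_rows:
  increments:
    - {"delta_pos": [0.14, 0.32, 0], "rotation": [0, 0, 0.009]}
    - {"delta_pos": [0.28, 0.64, 0], "rotation": [0, 0, 0.018]}
    - {"delta_pos": [0.43, 0.96, 0], "rotation": [0, 0, 0.027]}

```text
t: 0.7
ee_pos: [310.7, -416.4, 195.7]
orientation: [[0.768, 0.64, -0.0], [0.64, -0.768, -0.0], [-0.0, -0.0, -1.0]]
contact_force: [1.0, -0.7, -0.2]
grip_width: 45.6
gripper_force: 0.0
```

>>> play_rows:
  increments:
    - {"delta_pos": [0.14, 0.32, 0], "rotation": [0, 0, 0.009]}
    - {"delta_pos": [0.28, 0.64, 0], "rotation": [0, 0, 0.018]}
    - {"delta_pos": [0.43, 0.96, 0], "rotation": [0, 0, 0.027]}

```text
t: 0.95
ee_pos: [353.7, -320.4, 195.8]
orientation: [[0.649, 0.76, -0.0], [0.76, -0.649, -0.0], [-0.0, 0.0, -1.0]]
contact_force: [0.6, -0.5, -0.7]
grip_width: 45.7
gripper_force: 0.0
```

>>> play_rows:
  increments:
    - {"delta_pos": [0.14, 0.32, 0], "rotation": [0, 0, 0.009]}
    - {"delta_pos": [0.28, 0.64, 0], "rotation": [0, 0, 0.018]}
    - {"delta_pos": [0.43, 0.96, 0], "rotation": [0, 0, 0.027]}

```text
t: 1.2
ee_pos: [396.7, -224.4, 195.9]
orientation: [[0.512, 0.859, 0.0], [0.859, -0.512, -0.0], [-0.0, 0.0, -1.0]]
contact_force: [0.6, -0.6, -0.6]
grip_width: 45.5
gripper_force: 0.0
```

>>> play_rows:
  increments:
    - {"delta_pos": [0.14, 0.32, 0], "rotation": [0, 0, 0.009]}
    - {"delta_pos": [0.28, 0.64, 0], "rotation": [0, 0, 0.018]}
    - {"delta_pos": [0.43, 0.96, 0], "rotation": [0, 0, 0.027]}

```text
t: 1.45
ee_pos: [439.7, -128.5, 196.0]
orientation: [[0.359, 0.933, 0.0], [0.933, -0.359, -0.001], [-0.0, 0.0, -1.0]]
contact_force: [0.8, -0.6, -0.2]
grip_width: 45.5
gripper_force: 0.0
```

>>> play_rows:
  increments:
    - {"delta_pos": [0.14, 0.32, 0], "rotation": [0, 0, 0.009]}
    - {"delta_pos": [0.28, 0.64, 0], "rotation": [0, 0, 0.018]}
    - {"delta_pos": [0.42, 0.95, 0], "rotation": [0, 0, 0.0277]}
    - {"delta_pos": [0.42, 0.95, 0], "rotation": [0, 0, 0.0277]}
    - {"delta_pos": [0.42, 0.95, 0], "rotation": [0, 0, 0.0277]}

```text
t: 1.87
ee_pos: [481.9, -33.0, 195.7]
orientation: [[0.191, 0.982, 0.0], [0.982, -0.191, 0.001], [0.001, -0.0, -1.0]]
contact_force: [0.3, -0.8, 0.4]
grip_width: 45.7
gripper_force: 0.0
```

>>> play_rows:
  increments:
    - {"delta_pos": [0, -0.02, -0.3]}
    - {"delta_pos": [-0.0, -0.03, -0.6]}
    - {"delta_pos": [-0.0, -0.03, -0.75]}
    - {"delta_pos": [-0.0, -0.03, -0.78]}
    - {"delta_pos": [-0.0, -0.03, -0.78]}

```text
invalid input
```

Run:
```python
from workcell import robot, eyes
import cv2,numpy as np
a=eyes.capture("scene")["image"][:,:,::-1][130:265,215:375]; b=eyes.capture("top")["image"][:,:,::-1][165:300,190:350]
f=lambda a:cv2.resize(a,None,fx=2.5,fy=2.5,interpolation=cv2.INTER_CUBIC)
f=lambda a:cv2.resize(a,(400*1,338),interpolation=cv2.INTER_CUBIC)
cv2.imwrite("pics/p1.png",cv2.resize(a,(711,600),interpolation=cv2.INTER_CUBIC))
cv2.imwrite("pics/p1t.png",cv2.resize(b,(711,600),interpolation=cv2.INTER_CUBIC))
```

```text
(no output)
```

View pics/p1.png

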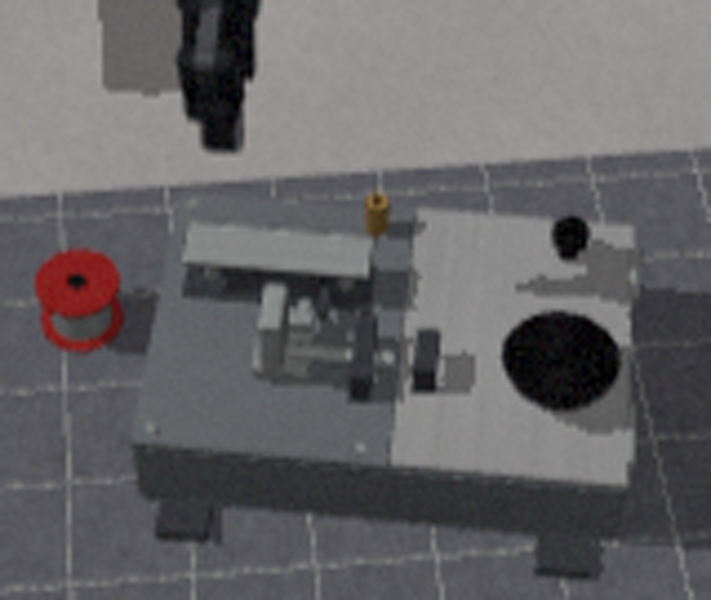

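The rotation field is required, so the move was refused. The picture shows the gripper still high at (220,140), above and behind the box, with nothing moved.

>>> play_rows:
  increments:
    - {"delta_pos": [0, -0.02, -0.3], "rotation": [0, 0, 0]}
    - {"delta_pos": [0, -0.03, -0.6], "rotation": [0, 0, 0]}
    - {"delta_pos": [0, -0.03, -0.75], "rotation": [0, 0, 0]}
    - {"delta_pos": [0, -0.03, -0.78], "rotation": [0, 0, 0]}
    - {"delta_pos": [0, -0.03, -0.78], "rotation": [0, 0, 0]}

```text
t: 2.38
ee_pos: [480.5, -39.2, 117.0]
orientation: [[0.197, 0.98, -0.002], [0.98, -0.197, -0.0], [-0.001, -0.002, -1.0]]
contact_force: [1.0, 0.5, -0.0]
grip_width: 45.6
gripper_force: 0.0
```

Run:
```python
from workcell import robot, eyes
import cv2,numpy as np
a=eyes.capture("scene")["image"][:,:,::-1][145:265,225:335]
cv2.imwrite("pics/p2.png",cv2.resize(a,None,fx=5,fy=5,interpolation=cv2.INTER_CUBIC))
```

```text
(no output)
```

View pics/p2.png

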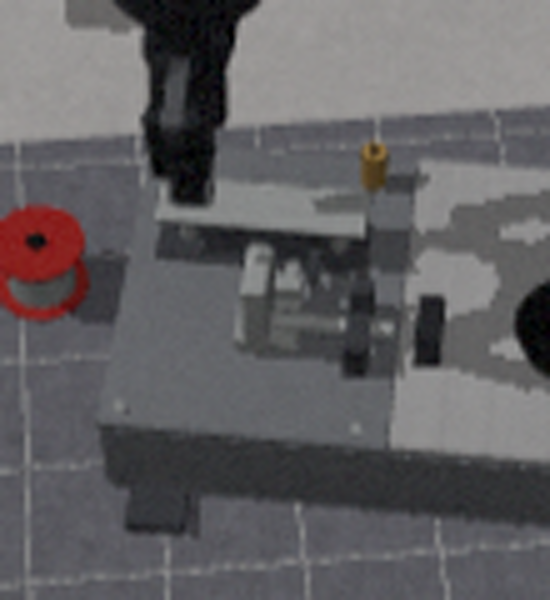

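Run:
```python
from h import *
import cv2
s=robot.observe();print(s["ee_pos"],s["joint_positions"].round(3))
for sg in(1,-1):
  for dz in (0,6):
    P=s["ee_pos"]+sg*30*s["orientation"][:,1]+[0,0,dz]
    for n,o,k in(("scene",(225,145),5),("top",(190,165),4.4)): print(sg,dz,n,((proj(n,P)-o)*k).round(0))
b=C["top"]["image"][:,:,::-1][165:290,190:350]
cv2.imwrite("pics/p2t.png",cv2.resize(b,None,fx=4.4,fy=4.4,interpolation=cv2.INTER_CUBIC))
```

```text
[482.5158049  -38.56288996 119.05041999] [ 0.442  0.347 -0.506  2.043  0.232  0.804 -0.398]
1 0 scene [191. 258.]
1 0 top [437. 235.]
1 6 scene [191. 250.]
1 6 top [438. 234.]
-1 0 scene [207. 167.]
-1 0 top [415. 348.]
-1 6 scene [206. 159.]
-1 6 top [415. 348.]
```

View pics/p2t.png

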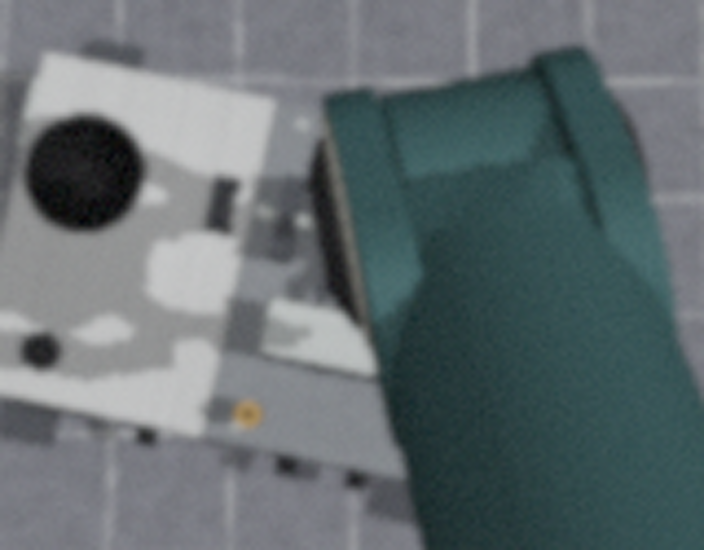

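Run:
```python
from h import *
import cv2
o=np.array([[.9384,.3455,0],[.3455,-.9384,0],[0,0,-1]])
for sg in(1,-1):
    P=np.array([224.55,-610,195.8])+sg*50*o[:,1]; print("start",sg,proj("scene",P).round(1),proj("scene",P+[0,0,13]).round(1))
a=cv2.imread("pics/scene0.png")[0:105,0:75];b=C["scene"]["image"][:,:,::-1][130:210,240:300]
a=cv2.resize(a,None,fx=5,fy=5,interpolation=cv2.INTER_CUBIC);b=cv2.resize(b,None,fx=6.5,fy=6.5,interpolation=cv2.INTER_CUBIC)
b=np.clip(b.astype(float)*2.2,0,255).astype(np.uint8);a=np.clip(a.astype(float)*2.2,0,255).astype(np.uint8)
h=525;c=np.zeros((h,a.shape[1]+b.shape[1]+5,3),np.uint8);c[:a.shape[0],:a.shape[1]]=a;c[:b.shape[0],-b.shape[1]:]=b
print(c.shape);cv2.imwrite("pics/p3.png",c)
```

```text
start 1 [ 23.6 115.3] [ 21.4 111.5]
start -1 [ 62.5 104.5] [ 60.6 100.6]
(525, 770, 3)
```

View pics/p3.png

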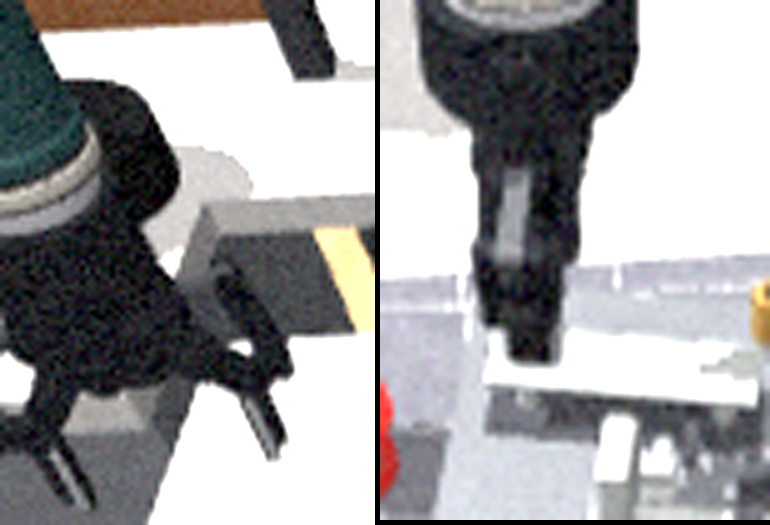

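The enlarged views show fingertips at pixels (17,102)/(55,91) at the start and (264,186) now. That is about 40 mm higher than the reported TCP in both, while the lateral position agrees. I'll descend in guarded steps and re-measure.

>>> play_rows:
  increments:
    - {"delta_pos": [0, 0.02, -0.08], "rotation": [0, 0, 0]}
    - {"delta_pos": [0, 0.02, -0.16], "rotation": [0, 0, 0]}
    - {"delta_pos": [0, 0.02, -0.2], "rotation": [0, 0, 0]}
    - {"delta_pos": [0, 0.02, -0.2], "rotation": [0, 0, 0]}

```text
t: 2.97
ee_pos: [480.5, -35.9, 96.5]
orientation: [[0.194, 0.981, -0.002], [0.981, -0.194, 0.0], [-0.0, -0.002, -1.0]]
contact_force: [0.1, 1.0, 0.6]
grip_width: 45.5
gripper_force: 0.0
```

>>> play_rows:
  increments:
    - {"delta_pos": [0, 0, -0.02], "rotation": [0, 0, 0]}
    - {"delta_pos": [0, 0, -0.04], "rotation": [0, 0, 0]}
    - {"delta_pos": [0, 0, -0.05], "rotation": [0, 0, 0]}
    - {"delta_pos": [0, 0, -0.05], "rotation": [0, 0, 0]}

```text
t: 3.3
ee_pos: [481.5, -36.0, 92.6]
orientation: [[0.195, 0.981, -0.0], [0.981, -0.195, 0.0], [-0.0, -0.0, -1.0]]
contact_force: [-0.9, -0.2, -0.1]
grip_width: 45.7
gripper_force: 0.0
```

```bash
cat > look.py <<'E'
from h import *
import cv2,sys
s=robot.observe();print(s["ee_pos"].round(1),s["contact_force"].round(2),s["torque"].round(3))
g=C["scene"]["image"].mean(2)[150:235,240:310].astype(int)
# dark silhouette: print per-row extents below 45
for r in range(g.shape[0]):
    d=np.where(g[r,10:40]<40)[0]
    if len(d): print(r+150,d.min()+250,d.max()+250,len(d),end="; ")
E
python3 look.py
```

```text
[481.6 -36.   92.9] [-0.38 -0.17  0.  ] [ 0.016  0.027 -0.012]
150 250 279 30; 151 250 278 29; 152 250 278 29; 153 251 277 27; 154 252 275 24; 155 254 274 21; 156 255 273 19; 157 256 273 18; 158 256 273 18; 159 257 272 16; 160 256 272 17; 161 256 272 17; 162 256 272 17; 163 256 272 17; 164 257 271 12; 165 257 271 11; 166 257 271 11; 167 258 271 9; 168 258 271 10; 169 257 271 10; 170 257 271 11; 171 257 271 11; 172 257 271 11; 173 257 271 10; 174 258 271 9; 175 257 271 10; 176 256 270 10; 177 256 268 8; 178 256 268 11; 179 256 268 13; 180 257 268 12; 181 257 269 13; 182 257 268 12; 183 257 268 12; 184 257 268 12; 185 258 268 11; 186 258 268 11; 187 261 267 7; 188 261 267 7; 189 262 267 6; 190 262 267 6; 191 262 277 12; 192 262 279 16; 193 266 274 6; 194 266 273 8; 195 269 272 2;
```

>>> play_rows:
  increments:
    - {"delta_pos": [0, 0, -0.02], "rotation": [0, 0, 0]}
    - {"delta_pos": [0, 0, -0.04], "rotation": [0, 0, 0]}
    - {"delta_pos": [0, 0, -0.05], "rotation": [0, 0, 0]}
    - {"delta_pos": [0, 0, -0.05], "rotation": [0, 0, 0]}

```text
t: 3.73
ee_pos: [481.3, -36.0, 87.5]
orientation: [[0.195, 0.981, -0.0], [0.981, -0.195, 0.0], [-0.0, -0.0, -1.0]]
contact_force: [1.0, -0.5, 0.7]
grip_width: 45.3
gripper_force: 0.0
```

>>> play_rows:
  increments:
    - {"delta_pos": [0, 0, -0.02], "rotation": [0, 0, 0]}
    - {"delta_pos": [0, 0, -0.04], "rotation": [0, 0, 0]}
    - {"delta_pos": [0, 0, -0.05], "rotation": [0, 0, 0]}
    - {"delta_pos": [0, 0, -0.05], "rotation": [0, 0, 0]}

```text
t: 4.07
ee_pos: [481.3, -36.0, 82.5]
orientation: [[0.195, 0.981, -0.001], [0.981, -0.195, 0.0], [-0.0, -0.001, -1.0]]
contact_force: [0.1, 0.2, -0.3]
grip_width: 45.4
gripper_force: 0.0
```

```bash
python3 look.py | tail -c 420
```

```text
271 11; 170 258 271 10; 171 257 271 10; 172 257 271 10; 173 257 271 10; 174 257 271 10; 175 257 271 11; 176 257 271 11; 177 257 271 10; 178 256 271 11; 179 256 269 7; 180 256 268 9; 181 256 268 10; 182 257 268 12; 183 257 268 12; 184 257 269 13; 185 257 268 12; 186 258 268 11; 187 258 268 11; 188 258 268 11; 189 258 268 11; 190 258 267 9; 191 262 275 12; 192 262 279 16; 193 262 279 11; 194 262 273 10; 195 263 266 4;
```

>>> play_rows:
  increments:
    - {"delta_pos": [0, 0, -0.03], "rotation": [0, 0, 0]}
    - {"delta_pos": [0, 0, -0.06], "rotation": [0, 0, 0]}
    - {"delta_pos": [0, 0, -0.08], "rotation": [0, 0, 0]}
    - {"delta_pos": [0, 0, -0.08], "rotation": [0, 0, 0]}

```text
t: 4.5
ee_pos: [481.1, -36.0, 74.2]
orientation: [[0.195, 0.981, -0.001], [0.981, -0.195, 0.0], [-0.0, -0.001, -1.0]]
contact_force: [0.1, 0.1, -0.5]
grip_width: 45.5
gripper_force: 0.0
```

>>> play_rows:
  increments:
    - {"delta_pos": [0, 0, -0.03], "rotation": [0, 0, 0]}
    - {"delta_pos": [0, 0, -0.06], "rotation": [0, 0, 0]}
    - {"delta_pos": [0, 0, -0.08], "rotation": [0, 0, 0]}
    - {"delta_pos": [0, 0, -0.08], "rotation": [0, 0, 0]}

```text
t: 4.83
ee_pos: [481.1, -36.0, 66.3]
orientation: [[0.195, 0.981, -0.001], [0.981, -0.195, 0.0], [-0.0, -0.001, -1.0]]
contact_force: [-0.5, 0.5, 0.4]
grip_width: 45.3
gripper_force: 0.0
```

```bash
python3 look.py | tail -c 420
python3 - <<'E'
from h import *
import cv2
b=C["scene"]["image"][:,:,::-1][140:245,230:320]
cv2.imwrite("pics/p4.png",np.clip(cv2.resize(b,None,fx=5.7,fy=5.7,interpolation=cv2.INTER_CUBIC)*1.8,0,255).astype(np.uint8))
E
```

```text
257 271 11; 173 257 271 11; 174 258 271 10; 175 258 271 10; 176 258 271 10; 177 258 271 10; 178 258 271 10; 179 258 271 10; 180 258 271 10; 181 258 271 10; 182 258 271 8; 183 257 269 7; 184 257 268 7; 185 257 269 9; 186 257 268 12; 187 257 268 12; 188 257 269 13; 189 258 269 12; 190 258 269 12; 191 258 273 16; 192 258 279 22; 193 258 279 15; 194 258 273 13; 195 262 267 6; 196 262 267 6; 197 262 267 6; 198 262 267 6;
```

View pics/p4.png

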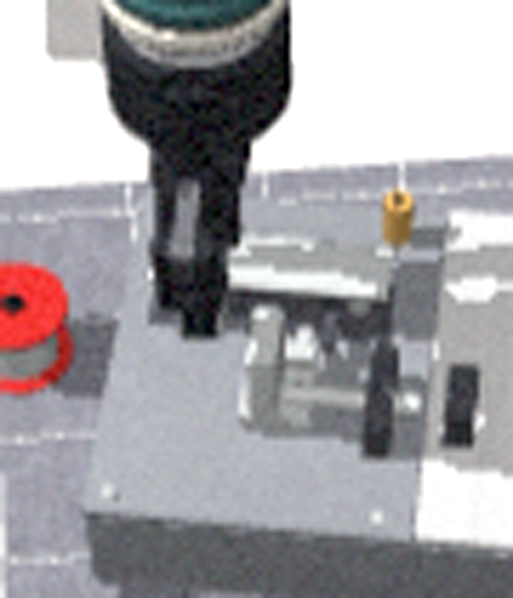

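Picture: near fingertip at (265,199), about 44 mm above the reported TCP, still clear behind the knob (left face near (273,195)). No force yet, so I'll continue in small steps.

>>> play_rows:
  increments:
    - {"delta_pos": [0, 0, -0.03], "rotation": [0, 0, 0]}
    - {"delta_pos": [0, 0, -0.06], "rotation": [0, 0, 0]}
    - {"delta_pos": [0, 0, -0.08], "rotation": [0, 0, 0]}
    - {"delta_pos": [0, 0, -0.08], "rotation": [0, 0, 0]}

```text
t: 5.37
ee_pos: [481.1, -36.0, 58.2]
orientation: [[0.195, 0.981, -0.001], [0.981, -0.195, 0.0], [-0.0, -0.001, -1.0]]
contact_force: [0.7, 0.1, 0.6]
grip_width: 45.7
gripper_force: 0.0
```

>>> play_rows:
  increments:
    - {"delta_pos": [0, 0, -0.02], "rotation": [0, 0, 0]}
    - {"delta_pos": [0, 0, -0.04], "rotation": [0, 0, 0]}
    - {"delta_pos": [0, 0, -0.04], "rotation": [0, 0, 0]}
    - {"delta_pos": [0, 0, -0.04], "rotation": [0, 0, 0]}

```text
t: 5.7
ee_pos: [481.4, -36.0, 54.7]
orientation: [[0.195, 0.981, -0.0], [0.981, -0.195, 0.0], [-0.0, -0.0, -1.0]]
contact_force: [-0.7, -0.6, -0.5]
grip_width: 45.2
gripper_force: 0.0
```

>>> play_rows:
  increments:
    - {"delta_pos": [0, 0, -0.02], "rotation": [0, 0, 0]}
    - {"delta_pos": [0, 0, -0.03], "rotation": [0, 0, 0]}
    - {"delta_pos": [0, 0, -0.03], "rotation": [0, 0, 0]}
    - {"delta_pos": [0, 0, -0.03], "rotation": [0, 0, 0]}

```text
t: 6.03
ee_pos: [481.7, -36.0, 51.9]
orientation: [[0.195, 0.981, 0.0], [0.981, -0.195, -0.0], [-0.0, 0.0, -1.0]]
contact_force: [-0.6, 0.4, 2.7]
grip_width: 45.6
gripper_force: 1.4
```

Contact: 2.7 N, the spring's first force. Pressing on.

>>> play_rows:
  increments:
    - {"delta_pos": [0, 0, -0.015], "rotation": [0, 0, 0]}
    - {"delta_pos": [0, 0, -0.03], "rotation": [0, 0, 0]}
    - {"delta_pos": [0, 0, -0.03], "rotation": [0, 0, 0]}
    - {"delta_pos": [0, 0, -0.03], "rotation": [0, 0, 0]}

```text
t: 6.37
ee_pos: [481.7, -36.0, 48.8]
orientation: [[0.195, 0.981, 0.0], [0.981, -0.195, -0.0], [-0.0, 0.0, -1.0]]
contact_force: [-0.1, 0.6, 4.4]
grip_width: 45.7
gripper_force: 2.0
```

>>> play_rows:
  increments:
    - {"delta_pos": [0, 0, -0.015], "rotation": [0, 0, 0]}
    - {"delta_pos": [0, 0, -0.03], "rotation": [0, 0, 0]}
    - {"delta_pos": [0, 0, -0.03], "rotation": [0, 0, 0]}
    - {"delta_pos": [0, 0, -0.03], "rotation": [0, 0, 0]}

```text
t: 6.7
ee_pos: [481.7, -36.0, 45.8]
orientation: [[0.195, 0.981, 0.0], [0.981, -0.195, -0.0], [-0.0, 0.0, -1.0]]
contact_force: [-0.5, 0.2, 4.6]
grip_width: 45.8
gripper_force: 2.5
```

>>> play_rows:
  increments:
    - {"delta_pos": [0, 0, -0.01], "rotation": [0, 0, 0]}
    - {"delta_pos": [0, 0, -0.02], "rotation": [0, 0, 0]}
    - {"delta_pos": [0, 0, -0.02], "rotation": [0, 0, 0]}
    - {"delta_pos": [0, 0, -0.02], "rotation": [0, 0, 0]}

```text
t: 7.03
ee_pos: [481.7, -36.0, 44.1]
orientation: [[0.194, 0.981, 0.0], [0.981, -0.194, -0.0], [-0.0, 0.0, -1.0]]
contact_force: [-1.2, 1.0, 7.7]
grip_width: 45.4
gripper_force: 3.9
```

>>> play_rows:
  increments:
    - {"delta_pos": [0.01, 0.049, 0], "rotation": [0, 0, 0]}
    - {"delta_pos": [0.019, 0.098, 0], "rotation": [0, 0, 0]}
    - {"delta_pos": [0.029, 0.147, 0], "rotation": [0, 0, 0]}
    - {"delta_pos": [0.031, 0.157, 0], "rotation": [0, 0, 0]}

```text
t: 7.37
ee_pos: [484.5, -23.4, 44.2]
orientation: [[0.196, 0.981, -0.001], [0.981, -0.196, -0.004], [-0.005, -0.0, -1.0]]
contact_force: [-3.3, -9.4, 10.9]
grip_width: 45.6
gripper_force: 6.2
```

>>> play_rows:
  increments:
    - {"delta_pos": [0.008, 0.039, 0], "rotation": [0, 0, 0]}
    - {"delta_pos": [0.016, 0.078, 0], "rotation": [0, 0, 0]}
    - {"delta_pos": [0.023, 0.118, 0], "rotation": [0, 0, 0]}
    - {"delta_pos": [0.029, 0.147, 0], "rotation": [0, 0, 0]}

```text
t: 7.7
ee_pos: [487.2, -9.8, 44.2]
orientation: [[0.197, 0.98, -0.001], [0.98, -0.197, -0.005], [-0.006, -0.0, -1.0]]
contact_force: [-3.1, -10.9, 10.9]
grip_width: 45.0
gripper_force: 6.6
```

Run:
```python
from h import *
import cv2
s=robot.observe();print(s["ee_pos"].round(1),s["contact_force"].round(2),s["torque"].round(3))
b=C["scene"]["image"][:,:,::-1][140:245,230:320]
cv2.imwrite("pics/p5.png",np.clip(cv2.resize(b,None,fx=5.7,fy=5.7,interpolation=cv2.INTER_CUBIC)*1.8,0,255).astype(np.uint8))
```

```text
[487.4  -9.1  44.2] [-2.   -8.07 10.08] [-1.761  0.576  0.162]
```

>>> play_rows:
  increments:
    - {"delta_pos": [0.008, 0.039, 0], "rotation": [0, 0, 0]}
    - {"delta_pos": [0.016, 0.078, 0], "rotation": [0, 0, 0]}
    - {"delta_pos": [0.023, 0.118, 0], "rotation": [0, 0, 0]}
    - {"delta_pos": [0.027, 0.137, 0], "rotation": [0, 0, 0]}

```text
t: 8.13
ee_pos: [490.1, 3.9, 44.2]
orientation: [[0.197, 0.98, -0.001], [0.98, -0.197, -0.005], [-0.006, -0.0, -1.0]]
contact_force: [-2.0, -10.6, 11.4]
grip_width: 45.5
gripper_force: 6.7
```

>>> play_rows:
  increments:
    - {"delta_pos": [0.004, 0.02, 0], "rotation": [0, 0, 0]}
    - {"delta_pos": [0.008, 0.039, 0], "rotation": [0, 0, 0]}
    - {"delta_pos": [0.008, 0.039, 0], "rotation": [0, 0, 0]}

```text
t: 8.38
ee_pos: [490.9, 7.9, 44.2]
orientation: [[0.197, 0.98, -0.001], [0.98, -0.197, -0.005], [-0.006, -0.0, -1.0]]
contact_force: [-1.9, -9.0, 10.8]
grip_width: 45.3
gripper_force: 6.0
```

>>> play_rows:
  increments:
    - {"delta_pos": [0.003, 0.015, 0], "rotation": [0, 0, 0]}
    - {"delta_pos": [0.006, 0.029, 0], "rotation": [0, 0, 0]}
    - {"delta_pos": [0.006, 0.029, 0], "rotation": [0, 0, 0]}

```text
t: 8.63
ee_pos: [491.4, 10.6, 44.2]
orientation: [[0.197, 0.98, -0.001], [0.98, -0.197, -0.006], [-0.006, -0.0, -1.0]]
contact_force: [-1.1, -10.0, 11.3]
grip_width: 45.3
gripper_force: 6.1
```

>>> play_rows:
  increments:
    - {"delta_pos": [0.002, 0.01, 0], "rotation": [0, 0, 0]}
    - {"delta_pos": [0.004, 0.02, 0], "rotation": [0, 0, 0]}
    - {"delta_pos": [0.004, 0.02, 0], "rotation": [0, 0, 0]}

```text
t: 8.88
ee_pos: [491.5, 10.8, 44.2]
orientation: [[0.198, 0.98, -0.002], [0.98, -0.198, -0.008], [-0.008, -0.001, -1.0]]
contact_force: [-3.7, -14.8, 12.5]
grip_width: 45.4
gripper_force: 8.0
```

>>> play_rows:
  increments:
    - {"delta_pos": [0.002, 0.01, 0], "rotation": [0, 0, 0]}
    - {"delta_pos": [0.003, 0.015, 0], "rotation": [0, 0, 0]}
    - {"delta_pos": [0.003, 0.015, 0], "rotation": [0, 0, 0]}

```text
t: 9.13
ee_pos: [491.4, 10.8, 44.2]
orientation: [[0.2, 0.98, -0.003], [0.98, -0.2, -0.009], [-0.01, -0.001, -1.0]]
contact_force: [-4.4, -17.0, 14.2]
grip_width: 45.2
gripper_force: 9.9
```

Run:
```python
from h import *
import cv2
b=C["scene"]["image"][:,:,::-1][140:245,230:320]
cv2.imwrite("pics/p5.png",np.clip(cv2.resize(b,None,fx=5.7,fy=5.7,interpolation=cv2.INTER_CUBIC)*1.8,0,255).astype(np.uint8))
```

```text
(no output)
```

View pics/p5.png

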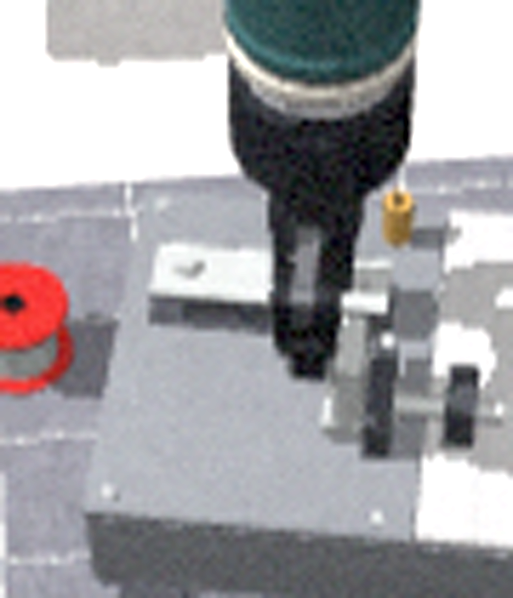

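The picture shows the knob (343,400) up against the guide bridge (378,400), with the rod through the staple. The position has stalled with force rising, so the bolt is home. I'll back off a little, then lift.

>>> play_rows:
  increments:
    - {"delta_pos": [-0.006, -0.03, 0], "rotation": [0, 0, 0]}
    - {"delta_pos": [-0.012, -0.06, 0], "rotation": [0, 0, 0]}
    - {"delta_pos": [-0.012, -0.06, 0], "rotation": [0, 0, 0]}

```text
t: 9.48
ee_pos: [491.6, 11.0, 44.3]
orientation: [[0.196, 0.981, 0.001], [0.981, -0.196, -0.001], [-0.001, 0.001, -1.0]]
contact_force: [-0.3, -3.0, 7.5]
grip_width: 45.4
gripper_force: 4.7
```

>>> play_rows:
  increments:
    - {"delta_pos": [0, 0, 0.05], "rotation": [0, 0, 0]}
    - {"delta_pos": [0, 0, 0.12], "rotation": [0, 0, 0]}
    - {"delta_pos": [0, 0, 0.3], "rotation": [0, 0, 0]}
    - {"delta_pos": [0, 0, 0.6], "rotation": [0, 0, 0]}
    - {"delta_pos": [0, 0, 0.9], "rotation": [0, 0, 0]}
    - {"delta_pos": [0, 0, 1], "rotation": [0, 0, 0]}
    - {"delta_pos": [0, 0, 1], "rotation": [0, 0, 0]}

```text
t: 10.07
ee_pos: [492.8, 13.1, 146.4]
orientation: [[0.194, 0.981, 0.005], [0.981, -0.194, -0.0], [0.001, 0.005, -1.0]]
contact_force: [-0.3, -0.2, 0.1]
grip_width: 45.5
gripper_force: 0.0
```

>>> play_rows:
  increments:
    - {"delta_pos": [-0.1, -0.35, 0.1], "rotation": [0, 0, 0]}
    - {"delta_pos": [-0.2, -0.7, 0.2], "rotation": [0, 0, 0]}
    - {"delta_pos": [-0.25, -1, 0.3], "rotation": [0, 0, 0]}
    - {"delta_pos": [-0.25, -1, 0.3], "rotation": [0, 0, 0]}

```text
t: 10.4
ee_pos: [464.7, -93.9, 173.6]
orientation: [[0.203, 0.979, -0.001], [0.979, -0.203, -0.003], [-0.003, -0.0, -1.0]]
contact_force: [1.1, -0.8, 0.3]
grip_width: 45.1
gripper_force: 0.0
```

Run:
```python
from h import *
import cv2
b=C["scene"]["image"][:,:,::-1][155:265,215:365]
print(robot.observe()["contact_force"])
cv2.imwrite("pics/p6.png",np.clip(cv2.resize(b,None,fx=5.3,fy=5.3,interpolation=cv2.INTER_CUBIC)*1.6,0,255).astype(np.uint8))
```

```text
[-0.03783479  0.30689208 -0.35018139]
```

View pics/p6.png

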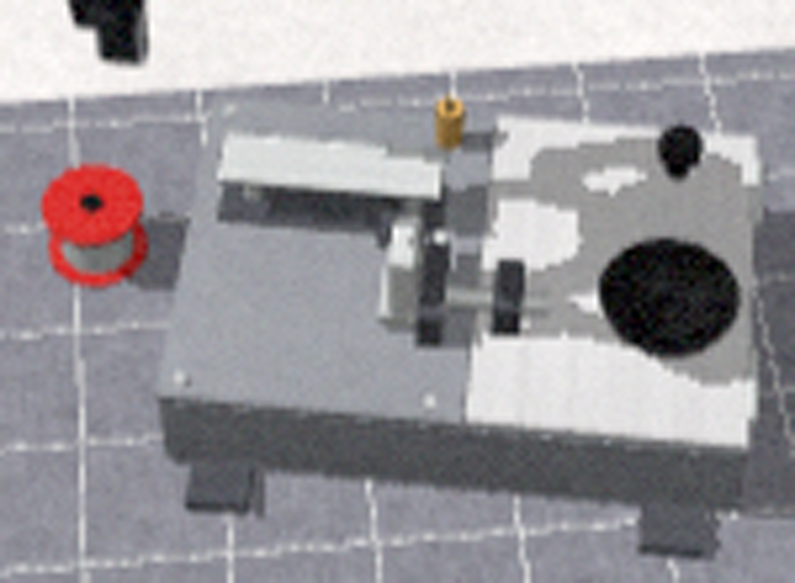

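The catch bar is up again (330,165), the knob is at the guide with the rod in the staple (510,295), and the bystanders haven't moved. Handing in.

```bash
python3 -c "
from workcell import robot
print(robot.finish_job())"
```

```text
the job is handed in; nothing more can be done
None
```

The bolt is fully home, the catch has sprung up and locked it, and the last picture shows the bystanders undisturbed; the job was handed in after about 10.5 s of robot time, though I viewed 11 pictures, one over the limit of 10.

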